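# Load a well plate with the sprung loader slide and leave it latched

### The job

Load the well plate with the small grey plate loader. First push the tab on the loader's side fully in, so that its stop pin is in the way of the slide's tooth; then push the slide's upright push plate all the way to its end stop, so that the pusher drives the well plate home against the far fence, and let go so that the slide springs back and latches on the stop pin at mid position. Use only the fingertips or the outside of the fingers, never touch or lift the well plate itself, and leave the bottles and the pot beside the loader alone.

Things in the scene. Friction and masses are not known exactly. Their poses are not given: they have to be found in the camera images.
- loader: Loader fixed to the bench: grey metal base 164 mm wide (y), x = -115 to +158 mm, 12 mm thick. Origin on the bench under the slide's centre line; its x axis is the push direction, away from the robot (world yaw -0.1 to 0.45); z is up. The plate lane is its far half, deck z = 12 mm, fence face at x = 145 mm. Pin guide block at x = -60, y = 50 to 74 mm, 56 mm high. Nothing on it is over 72 mm high.
- push_face (a point): Centre of the near face of the slide's upright black push plate; push here along loader +x. The plate is 90 mm wide (y), 8 mm thick, its wide part from z = 32 to 72 mm, this point at z = 52 mm. Loader x = -109 mm when the slide is out; it moves with the slide. Nothing stands on its near side.
- slide (a joint): Slide travel along loader +x, m: 0 = out (start), 0.070 = end stop. A spring drives it back: 3.2 N at 0, 8.8 N at the end; damping adds 2 N at 50 mm/s. With the pin in, the tooth pushes past it at 0.013 to 0.035 (a few N more); let go beyond that, the slide returns by itself in 1 s and stops against the pin at 0.035. With the pin out it returns to 0.
- tab_face (a point): Centre of the outer (+y) face of the upright black tab that carries the stop pin, on the loader's +y side; push here along loader -y. The tab is 44 mm wide (x), 8 mm thick, from z = 20 to 66 mm; this point is at loader x = -60, z = 43 mm, y = 102 mm when out and 86 mm when in.
- stop_tab (a joint): Tab travel along loader -y, m: 0 = out, 0.016 = fully in against its stop; starts at 0 to 0.004. About 5 N of friction; stays where it is left. The upright 8 mm stop pin with a brass head rides on it, sprung sideways so that the tooth can push past it one way.
- pin_top (a point): Top of the stop pin's brass head, z = 54 mm; at x = -60 mm and, with the tab in, y = 24 mm in the loader's frame (40 mm with the tab out).
- plate: White 96-well plate, 86 mm (loader x) by 128 mm (y) by 16 mm high, loose in the lane. Origin at the centre of its underside. It starts with its near edge 4 to 18 mm beyond the slide's pusher head; home, it stands within 1 or 2 mm of the fence, origin at loader x = 101 mm. Not to be touched by the robot.
- amber_bottle: Bystander: amber bottle, 52 mm wide, 125 mm high, standing on the bench on the loader's +y side near the far end; origin at the centre of its foot.
- white_pot: Bystander: white lidded pot, 54 mm wide, 74 mm high, on the bench on the loader's -y side; origin at the centre of its foot.
- reagent: Bystander: clear round bottle with a red cap, 48 mm wide, 85 mm high, on the bench on the loader's -y side; origin at the centre of its foot.

How it is judged:
By the outcome, as a careful person would: the job done as asked, in the order asked, and still so for the second after the job is handed in, with the robot touching nothing.
It also fails if it takes over 43 s, if anything falls off the work surface, if the arm or the gripper's body presses on something with over 40 N, if the wrist force passes 120 N, or if a joint passes its speed limit or range.

### The arm

A 6-joint arm with a two-finger parallel gripper is mounted at the origin on a cart in front of the work surface, level with it; the furniture and walls round the work are solid. World frame = base frame: x ahead of the robot, y to its left, z up, the work surface at z = 0. Lengths are in mm, angles in rad, forces in N, time in s.
With the tool pointing down it reaches from about 400 to 925 mm from the base axis. Payload 12.5 kg.
Tool frame: the origin (TCP) lies midway between the tips of the shut fingers; the grasp point (between the pads) lies 19 mm behind it (env.pinch_z is the z of the grasp point in the tool frame, in mm); z points along the fingers, y is the line along which they close (so a half turn about z gives the same grasp; the last joint's range is limited). The gripper opens to 95 mm and grips with 3 to 60 N. Pads are 20 mm wide; open, the fingers measure 119 mm over their backs; the gripper's body (75 mm by 180 mm) begins 59 mm behind the grasp point.
Start: joints at [1.086, 0.491, 1.559, -0, 1.092, -0.106], TCP at [231.114, 580.718, 214.661] pointing down, gripper open.
Joint ranges: [-3.1, 3.1], [-0.84, 2.19], [0.05, 2.79], [-1.13, 4.28], [0.06, 2.93], [-2.69, 2.69]. Speed limits (rad/s): [2.22, 2.22, 2.79, 3.14, 3.14, 3.14].

### API

Orientations are given as [roll, pitch, yaw] about the fixed x, y, z axes, in that order (R = Rz(yaw) Ry(pitch) Rx(roll)).
In Python, from cell import env, eyes gives the robot as it stands.
- The arm moves only by the shell command python3 -m inch 'ROWS'. ROWS is JSON, a list of rows, each a list of 3 entries, a list of its own where there are three numbers: the shift along the tool's x, y, z in units of 60 mm (1.0 is 60 mm), then the turn about the tool's z in units of 5 degrees (1.0 is 5 degrees), then the closure, from -1 (fully open) to 1 (shut). In form: [[[tx, ty, tz], turn, claw], ...]. A call has exactly 10 rows; each row shifts and turns the commanded pose from where the row before left it, along the tool's axes as they then stand; what a row does not reach is not made up. A row lasts 1/8 s, in which the tool goes at most 62.5 mm and 10.7 degrees, less where a joint would pass 70% of its speed; a pose out of reach is approached as far as the arm can. A call is refused whole if a number of a shift passes 1 or a number of a turn 1, either way. A call with a gripper value outside its range is refused whole. The fingers move at their own pace and stop on an object; the grip force is fixed at half the most. Time passes only in rows, so rows that do not move let the fingers close, or fill a call up. It gives the time, the measured TCP pose, the force, the opening and the grip force at its end, in the units of the state.
- env.state(): the state, without advancing time (a new reading comes with each control period).
- eyes.read_camera(name): name is "scene" or "top" or "wrist"; returns a dict with "pixels" (384x512x3 uint8, red, green, blue), "fx", "fy", "cx", "cy" (pixels), "extrinsics" (4x4, takes a point from world to camera coordinates). Camera axes: x right, y down, z forward; pixel columns grow to the right and rows downward; lengths in mm; the calibration is good to about 2 mm. The wrist camera is an equidistant fisheye: a pixel r from the principal point sees the ray r / f radians off the axis. A picture is of the moment at which its call begins. There is no depth.
- env.job_done(): hands the job in; it is judged then, once.
Trained networks look in a picture, given as the dict that the camera call returned (one of the last four; its "shot" number tells which), for a name from the list of things; names that differ only in an ending like _2 or _b are one class to them, and where a whole thing is asked for, a point or a joint stands for the part that bears it (a point fixed in the world has none). Each returns a list of dicts, best first, with "score" (0 to 1); they miss things now and then, are a little off and sometimes report something else, mostly with a low value. They report only what shows in the picture. A call takes as long as a camera call.
- eyes.boxes_of(name, picture): "centre" ([row, column] in pixels, amid what is visible of it).
- eyes.cut_out(name, picture): "mask" (384x512 bool, what is visible of it) and "centre" ([row, column] in pixels, amid what is visible of it).
- eyes.spot_point(name, picture): "centre" ([row, column] in pixels: a listed point, or the origin of a listed thing).
The state is a dict: "t": time; "joints": joint angles; "qvel": joint speeds; "tau": joint torques, N m; "eef_pos": TCP position; "tcp_rot": TCP orientation; "ft_force": force on the tool from outside, world axes, zero at the start; "moment": the same for the moment, N m; "opening": opening from 0.0 (shut) to 1.0 (fully open); "grip_force": force on a finger pad.
Only numpy, scipy, OpenCV 4.12 (cv2) and the standard library are available. Lean on these libraries where they do the work, as an engineer would, in place of code of your own. Each camera call takes 0.05 s, during which the arm holds its last target. There are 200 camera calls.

## Working session

There is one attempt and no reset: what is moved stays moved. The work goes in short steps, Python scripts to look and compute and a shell command to move; the robot and the scene stay as the last step left them, time stands still between calls to the robot, and variables do not carry over. Pictures are saved under pics/ and viewed, at most 10 in all, crops included, and the job is handed in when it is done.

```bash
mkdir -p pics
cat > h.py <<'E'
import numpy as np, cv2
from cell import env, eyes
def ray(p,rc):
    E=np.array(p["extrinsics"]);R=E[:3,:3];c=-R.T@E[:3,3]
    d=np.array([(rc[1]-p["cx"])/p["fx"],(rc[0]-p["cy"])/p["fy"],1.])
    d=R.T@d; return c,d/np.linalg.norm(d)
def atz(p,rc,z):
    c,d=ray(p,rc); return c+d*(z-c[2])/d[2]
def proj(p,X):
    E=np.array(p["extrinsics"]);q=E[:3,:3]@np.array(X)+E[:3,3]
    return q[1]/q[2]*p["fy"]+p["cy"],q[0]/q[2]*p["fx"]+p["cx"]
def tri(obs):
    A=np.zeros((3,3));b=np.zeros(3)
    for p,rc in obs:
        c,d=ray(p,rc);M=np.eye(3)-np.outer(d,d);A+=M;b+=M@c
    return np.linalg.solve(A,b)
E
python3 - <<'E'
from h import *
s=env.state();print({k:np.round(s[k],3) for k in("t","eef_pos","tcp_rot","ft_force","opening")})
P={n:eyes.read_camera(n) for n in("scene","top")}
for n,p in P.items(): cv2.imwrite(f"pics/{n}0.png",p["pixels"][:,:,::-1])
Z=dict(push_face=52,tab_face=43,pin_top=54,plate=12,loader=0,amber_bottle=0,white_pot=0,reagent=0)
for k,z in Z.items():
    o=[]
    for n,p in P.items():
        r=eyes.spot_point(k,p)[:2]
        for q in r: print(k,n,round(q["score"],2),np.round(q["centre"],1),np.round(atz(p,q["centre"],z),1))
        if r:o.append((p,r[0]["centre"]))
    if len(o)==2: print("   tri",np.round(tri(o),1))
E
```

```text
{'t': np.float64(0.0), 'eef_pos': array([231.003, 580.484, 214.036]), 'tcp_rot': array([-3.14 , -0.   ,  2.763]), 'ft_force': array([0.081, 0.021, 0.12 ]), 'opening': np.float64(1.003)}
push_face scene 0.58 [218.2 203.7] [458.9 296.3  52. ]
push_face top 0.78 [260.8 259.8] [455.4 301.   52. ]
   tri [457.5 299.2  51.1]
tab_face scene 0.78 [190.8 187. ] [493.3 395.3  43. ]
tab_face scene 0.23 [165.2 221.6] [604.3 421.6  43. ]
tab_face top 0.51 [239.4 209.9] [496.4 402.8  43. ]
   tri [496.9 402.8  37.4]
pin_top scene 0.52 [195.7 206.9] [503.4 343.5  54. ]
pin_top top 0.64 [237.9 245. ] [500.9 331.2  54. ]
   tri [499.2 332.8  61.9]
plate scene 0.63 [195.6 258.2] [615.2 318.   12. ]
plate scene 0.49 [210.7 243.1] [558.5 302.   12. ]
plate top 0.66 [184. 251.] [612.2 320.6  12. ]
   tri [613.7 319.3  12. ]
loader scene 0.7 [188.3 186.7] [531.  454.4   0. ]
loader scene 0.63 [211.4 244.1] [568.5 310.2   0. ]
loader top 0.73 [208.1 256.8] [561.3 307.8   0. ]
   tri [516.9 335.9  76. ]
amber_bottle scene 0.89 [162.6 219.8] [650.9 486.7   0. ]
amber_bottle scene 0.23 [218.2 201. ] [491.5 352.1   0. ]
amber_bottle top 0.82 [165.9 180.4] [650.6 473.6   0. ]
   tri [646.7 474.9   7.2]
white_pot scene 0.58 [232.5 296.7] [598.7 195.    0. ]
white_pot scene 0.41 [211.3 316.4] [675.9 211.3   0. ]
white_pot top 0.64 [189.1 310.4] [603.2 192.9   0. ]
   tri [601.6 194.5  -1.1]
reagent scene 0.62 [212.6 315. ] [670.6 210.5   0. ]
reagent top 0.67 [154.  303.1] [679.  208.9   0. ]
   tri [677.  211.   -3.3]
```

```bash
cat > o.py <<'E'
from h import *
from scipy.optimize import least_squares
P={n:eyes.read_camera(n) for n in("scene","top")}
L=dict(push_face=(-109,0,52),tab_face=(-60,100,43),pin_top=(-60,38,54),loader=(0,0,0))
obs=[]
for k,X in L.items():
    for n,p in P.items():
        for q in eyes.spot_point(k,p)[:2]: obs.append((p,X,q["centre"]))
def W(v,X):
    c,s=np.cos(v[2]),np.sin(v[2]);return np.array([v[0]+c*X[0]-s*X[1],v[1]+s*X[0]+c*X[1],X[2]])
f=lambda v:np.concatenate([np.subtract(proj(p,W(v,X)),c) for p,X,c in obs])
r=least_squares(f,[563,309,.1],loss="soft_l1",x_scale=[1,1,.01]);v=r.x
print(np.round(v,3),np.round(f(v).reshape(-1,2),1).tolist())
np.save("v.npy",v)
def box(x0,x1,y0,y1,z): return [(x0,y0,z),(x1,y0,z),(x1,y1,z),(x0,y1,z)]
B=[box(-115,158,-82,82,12),box(-109,-101,-45,45,72),box(-82,-38,94,102,66),box(-60,-60,50,74,56)]
out=[]
for n,(r0,c0) in dict(scene=(130,130),top=(130,150)).items():
    p=P[n];im=p["pixels"][r0:r0+160,c0:c0+200,::-1].copy();im=cv2.resize(im,None,fx=3.5,fy=3.5,interpolation=cv2.INTER_CUBIC)[:,:700]
    im2=im.copy()
    for b in B:
        q=np.array([proj(p,W(v,X)) for X in b]);q=(q[:,::-1]-[c0,r0])*3.5+1.75
        cv2.polylines(im2,[q.astype(int)],True,(0,255,0),1)
    cv2.imwrite(f"pics/{n}_ov.png",im2)
E
python3 o.py
```

```text
[5.67147e+02 3.18437e+02 2.02000e-01] [[0.8, 0.6], [0.2, 0.3], [-1.2, -3.6], [-3.0, -24.3], [-1.4, 0.7], [2.2, -0.1], [47.3, -72.0], [0.3, -0.3], [45.0, 16.7], [-1.8, -4.2], [-37.0, 42.9]]
```

View pics/top_ov.png

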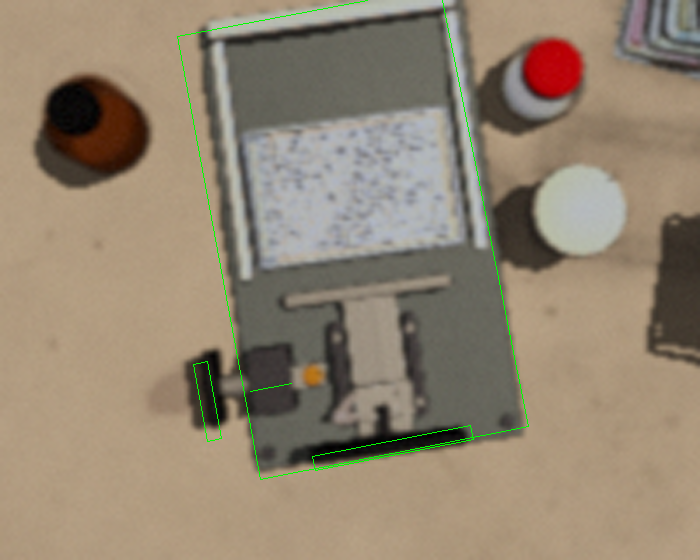

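View pics/scene_ov.png

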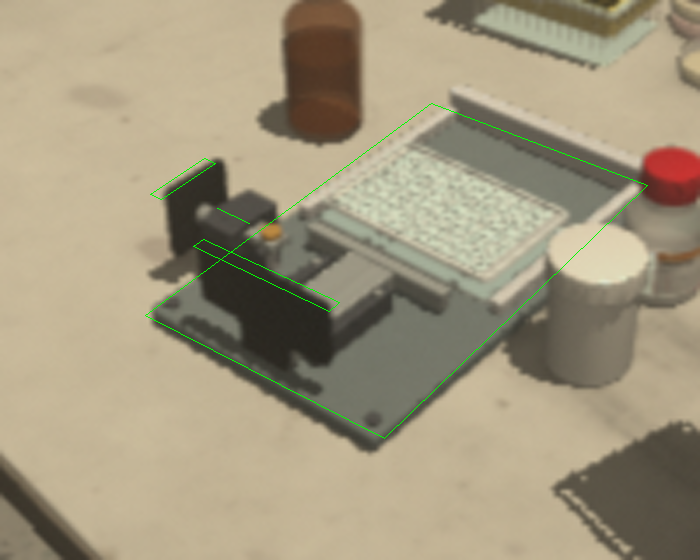

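```bash
cat > f.py <<'E'
from h import *
from scipy.optimize import least_squares
P={n:eyes.read_camera(n) for n in("scene","top")}
O=dict(scene=(130,130),top=(130,150))
# (cam, overlay x,y, X, tab?)
K=[("top",262,468,(-115,82,12),0),("top",525,425,(-115,-82,12),0),("top",297,462,(-109,45,72),0),("top",472,437,(-109,-45,72),0),
("top",197,428,(-82,102,66),1),("top",187,360,(-38,102,66),1),("top",314,376,(-60,40,54),1),
("scene",152,318,(-115,82,12),0),("scene",380,438,(-115,-82,12),0),("scene",197,245,(-109,45,72),0),("scene",335,310,(-109,-45,72),0),
("scene",271,231,(-60,40,54),1),("scene",170,185,(-82,94,66),1),("scene",225,160,(-38,94,66),1)]
for k,X,t in(("push_face",(-109,0,52),0),("tab_face",(-60,102,43),1),("pin_top",(-60,40,54),1)):
    for n,p in P.items():
        c=eyes.spot_point(k,p)[0]["centre"];K.append((n,(c[1]-O[n][1])*3.5,(c[0]-O[n][0])*3.5,X,t))
def W(v,X):
    c,s=np.cos(v[2]),np.sin(v[2]);return np.array([v[0]+c*X[0]-s*X[1],v[1]+s*X[0]+c*X[1],X[2]])
def f(v):
    r=[]
    for n,x,y,X,t in K:
        q=proj(P[n],W(v,(X[0],X[1]-t*v[3],X[2])));r+=[(x-1.75)/3.5+O[n][1]-q[1],(y-1.75)/3.5+O[n][0]-q[0]]
    return np.array(r)
r=least_squares(f,[563,309,.12,2],loss="soft_l1",x_scale=[1,1,.01,1]);v=r.x
print(np.round(v,3));print(np.round(f(v).reshape(-1,2),1).tolist())
np.save("v.npy",v)
for k,X in dict(push=(-109,0,52),tab=(-60,102-v[3],43)).items():print(k,np.round(W(v,X),1))
def box(x0,x1,y0,y1,z): return [(x0,y0,z),(x1,y0,z),(x1,y1,z),(x0,y1,z)]
B=[box(-115,158,-82,82,12),box(-109,-101,-45,45,72),box(-82,-38,94-v[3],102-v[3],66)]
T=[]
for n,(r0,c0) in O.items():
    p=P[n];im=cv2.resize(p["pixels"][r0:r0+145,c0:c0+114 if n=="top" else c0+114,::-1],None,fx=3.5,fy=3.5,interpolation=cv2.INTER_CUBIC)
    for b in B:
        q=np.array([proj(p,W(v,X)) for X in b]);q=(q[:,::-1]-[c0,r0])*3.5+1.75
        cv2.polylines(im,[q.astype(int)],True,(0,255,0),1)
    T.append(im)
cv2.imwrite("pics/fit.png",np.hstack(T))
E
python3 f.py
```

```text
[ 5.70544e+02  3.15871e+02  1.63000e-01 -3.00000e-02]
[[1.5, -0.5], [-0.4, -0.8], [-4.4, -0.1], [0.2, -0.2], [-2.5, -0.3], [-2.1, 2.4], [1.4, 1.1], [0.2, 2.6], [-0.5, 0.1], [-0.2, 0.9], [1.7, 0.2], [0.1, 0.6], [0.1, -2.7], [-0.1, 0.2], [0.2, -0.9], [-1.0, 2.5], [0.4, -2.0], [47.7, -32.6], [-0.5, -1.1], [4.5, 1.8]]
push [463.  298.1  52. ]
tab [494.7 406.8  43. ]
```

View pics/fit.png

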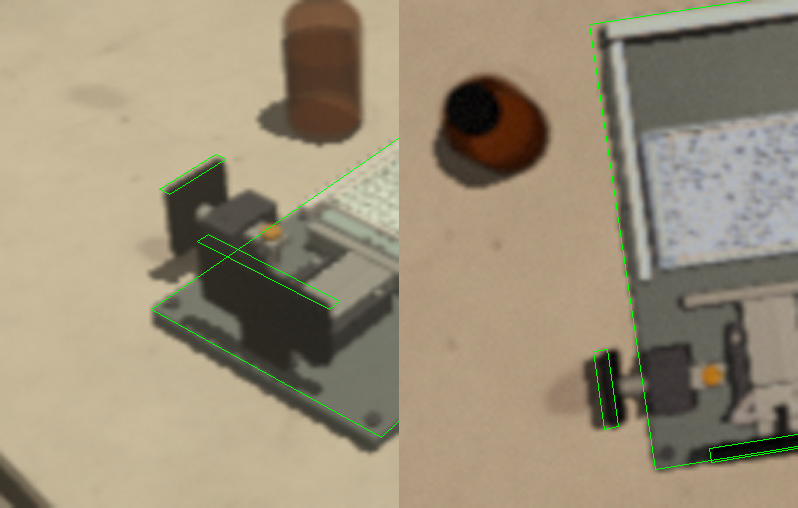

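```bash
python3 -m inch '[[[0,0,0],-1,1],[[0,0,0],-1,1],[[0,0,0],-1,1],[[0,0,0],-1,1],[[0,0,0],-1,1],[[0,0,0],-1,1],[[0,0,0],0,1],[[0,0,0],0,1],[[0,0,0],0,1],[[0,0,0],0,1]]'
cat > s.py <<'E'
from h import *
v=np.load("v.npy");s=env.state();p=np.array(s["eef_pos"]);c,n=np.cos(v[2]),np.sin(v[2])
d=p[:2]-v[:2];print("t",round(float(s["t"]),2),"loader",np.round([c*d[0]+n*d[1],-n*d[0]+c*d[1],p[2]],1),"rot",np.round(s["tcp_rot"],3),"F",np.round(s["ft_force"],1),"Floader",np.round([c*s["ft_force"][0]+n*s["ft_force"][1],-n*s["ft_force"][0]+c*s["ft_force"][1]],1),round(float(s["opening"]),2))
E
python3 s.py
```

```text
t: 3.05
eef_pos: [231.1, 580.7, 214.6]
tcp_rot: [3.142, 0.0, -2.997]
ft_force: [0.2, 0.6, -1.0]
opening: 0.026
grip_force: 0.0
t 3.05 loader [-291.8  316.5  214.6] rot [ 3.142  0.    -2.997] F [ 0.2  0.6 -1. ] Floader [0.3 0.5] 0.03
```

```bash
python3 -m inch '[[[-0.48,-0.35,0.35],0,1],[[-0.48,-0.35,0.35],0,1],[[-0.48,-0.35,0.35],0,1],[[-0.48,-0.35,0.35],0,1],[[-0.48,-0.35,0.35],0,1],[[-0.48,-0.35,0.35],0,1],[[-0.48,-0.35,0.35],0,1],[[-0.48,-0.35,0.35],0,1],[[0,0,0],0,1],[[0,0,0],0,1]]'
python3 s.py
python3 - <<'E'
from h import *
T=[]
for n,(r0,c0) in dict(scene=(130,130),top=(130,150)).items():
    p=eyes.read_camera(n);T.append(cv2.resize(p["pixels"][r0:r0+145,c0:c0+114,::-1],None,fx=3.5,fy=3.5,interpolation=cv2.INTER_CUBIC))
cv2.imwrite("pics/a1.png",np.hstack(T))
E
```

```text
t: 4.3
eef_pos: [483.0, 448.0, 46.9]
tcp_rot: [3.141, -0.0, -2.997]
ft_force: [-0.2, 0.7, -1.0]
opening: 0.005
grip_force: 0.0
t 4.3 loader [-64.9 144.6  46.9] rot [ 3.141 -0.    -2.997] F [-0.2  0.7 -1. ] Floader [-0.   0.7] 0.01
```

View pics/a1.png

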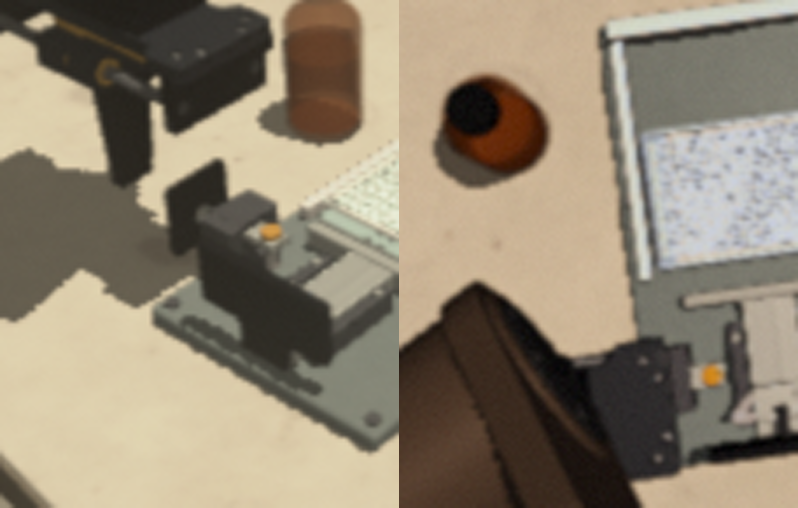

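```bash
python3 -m inch '[[[-0.08,-0.13,0.08],0,1],[[0,-0.1,0],0,1],[[0,-0.1,0],0,1],[[0,-0.1,0],0,1],[[0,-0.05,0],0,1],[[0,-0.05,0],0,1],[[0,-0.05,0],0,1],[[0,-0.05,0],0,1],[[0,-0.05,0],0,1],[[0,0,0],0,1]]'
python3 s.py
```

```text
t: 5.65
eef_pos: [493.9, 408.3, 41.9]
tcp_rot: [3.141, 0.0, -2.997]
ft_force: [-1.0, 3.8, -0.7]
opening: 0.005
grip_force: 1.7
t 5.65 loader [-60.5 103.7  41.9] rot [ 3.141  0.    -2.997] F [-1.   3.8 -0.7] Floader [-0.3  3.9] 0.01
```

In contact with the tab (about 4 N). Continue slowly.

```bash
python3 -m inch '[[[0,-0.02,0],0,1],[[0,-0.02,0],0,1],[[0,-0.02,0],0,1],[[0,-0.02,0],0,1],[[0,-0.02,0],0,1],[[0,0,0],0,1],[[0,0,0],0,1],[[0,0,0],0,1],[[0,0,0],0,1],[[0,0,0],0,1]]'
python3 s.py
```

```text
t: 6.9
eef_pos: [494.8, 402.3, 41.9]
tcp_rot: [3.141, 0.0, -2.997]
ft_force: [-1.1, 4.9, -0.7]
opening: 0.003
grip_force: 2.5
t 6.9 loader [-60.6  97.6  41.9] rot [ 3.141  0.    -2.997] F [-1.1  4.9 -0.7] Floader [-0.3  5. ] 0.0
```

```bash
python3 -m inch '[[[0,-0.02,0],0,1],[[0,-0.02,0],0,1],[[0,-0.02,0],0,1],[[0,0,0],0,1],[[0,0,0],0,1],[[0,0,0],0,1],[[0,0,0],0,1],[[0,0,0],0,1],[[0,0,0],0,1],[[0,0,0],0,1]]'
python3 s.py
```

```text
t: 8.15
eef_pos: [495.2, 400.4, 42.0]
tcp_rot: [3.139, 0.001, -2.997]
ft_force: [-4.7, 15.1, -2.4]
opening: 0.007
grip_force: 8.0
t 8.15 loader [-60.6  95.6  42. ] rot [ 3.139e+00  1.000e-03 -2.997e+00] F [-4.7 15.1 -2.4] Floader [-2.2 15.6] 0.01
```

```bash
python3 -m inch '[[[0,-0.02,0],0,1],[[0,-0.015,0],0,1],[[0,0,0],0,1],[[0,0,0],0,1],[[0,0,0],0,1],[[0,0,0],0,1],[[0,0,0],0,1],[[0,0,0],0,1],[[0,0,0],0,1],[[0,0,0],0,1]]'
python3 s.py
```

```text
t: 9.4
eef_pos: [495.2, 400.2, 42.1]
tcp_rot: [3.136, 0.002, -2.997]
ft_force: [-6.6, 28.3, -4.4]
opening: 0.003
grip_force: 14.2
t 9.4 loader [-60.6  95.4  42.1] rot [ 3.136e+00  2.000e-03 -2.997e+00] F [-6.6 28.3 -4.4] Floader [-1.9 29. ] 0.0
```

```bash
python3 -m inch '[[[0,0.4,0],0,1],[[0,0.45,0],0,1],[[0.58,0,0],0,1],[[0.58,0,0],0,1],[[0.58,0,0],0,1],[[0,-0.48,-0.02],0,1],[[0,-0.48,-0.02],0,1],[[0,-0.48,-0.02],0,1],[[0,-0.48,-0.02],0,1],[[0,-0.48,-0.02],0,1]]'
python3 s.py
python3 - <<'E'
from h import *
T=[]
for n,(r0,c0) in dict(scene=(130,130),top=(130,180)).items():
    p=eyes.read_camera(n);T.append(cv2.resize(p["pixels"][r0:r0+145,c0:c0+114,::-1],None,fx=3.5,fy=3.5,interpolation=cv2.INTER_CUBIC))
cv2.imwrite("pics/a2.png",np.hstack(T))
E
```

```text
t: 10.65
eef_pos: [406.0, 288.5, 47.9]
tcp_rot: [-3.141, -0.0, -2.996]
ft_force: [0.4, 0.3, 0.8]
opening: 0.003
grip_force: 0.0
t 10.65 loader [-166.8   -0.3   47.9] rot [-3.141 -0.    -2.996] F [0.4 0.3 0.8] Floader [0.4 0.2] 0.0
```

View pics/a2.png

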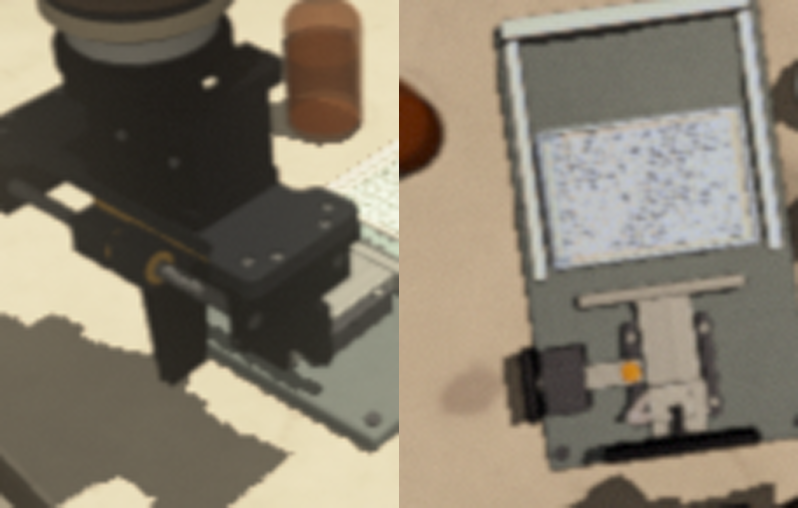

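```bash
python3 -m inch '[[[-0.4,0,0],0,1],[[-0.25,0,0],0,1],[[-0.08,0,0],0,1],[[-0.08,0,0],0,1],[[-0.08,0,0],0,1],[[-0.08,0,0],0,1],[[-0.08,0,0],0,1],[[-0.08,0,0],0,1],[[-0.08,0,0],0,1],[[-0.08,0,0],0,1]]'
python3 s.py
```

```text
t: 12.0
eef_pos: [480.3, 300.4, 47.6]
tcp_rot: [-3.141, -0.004, -2.996]
ft_force: [-9.4, 0.6, 4.1]
opening: 0.005
grip_force: 4.4
t 12.0 loader [-91.6  -0.6  47.6] rot [-3.141 -0.004 -2.996] F [-9.4  0.6  4.1] Floader [-9.1  2.2] 0.01
```

```bash
python3 -m inch '[[[-0.07,0,0],0,1],[[-0.07,0,0],0,1],[[-0.07,0,0],0,1],[[-0.07,0,0],0,1],[[-0.05,0,0],0,1],[[-0.05,0,0],0,1],[[-0.05,0,0],0,1],[[-0.05,0,0],0,1],[[-0.05,0,0],0,1],[[0,0,0],0,1]]'
python3 s.py
```

```text
t: 13.25
eef_pos: [511.9, 305.0, 47.6]
tcp_rot: [-3.141, -0.004, -2.996]
ft_force: [-8.5, -0.4, 3.9]
opening: 0.005
grip_force: 4.1
t 13.25 loader [-59.7  -1.1  47.6] rot [-3.141 -0.004 -2.996] F [-8.5 -0.4  3.9] Floader [-8.4  1. ] 0.01
```

```bash
python3 -m inch '[[[-0.04,0,0],0,1],[[-0.04,0,0],0,1],[[-0.04,0,0],0,1],[[-0.03,0,0],0,1],[[-0.03,0,0],0,1],[[0,0,0],0,1],[[0,0,0],0,1],[[0,0,0],0,1],[[0,0,0],0,1],[[0,0,0],0,1]]'
python3 s.py
```

```text
t: 14.5
eef_pos: [519.2, 306.0, 47.6]
tcp_rot: [-3.14, -0.011, -2.996]
ft_force: [-23.6, -2.1, 15.6]
opening: 0.002
grip_force: 11.9
t 14.5 loader [-52.2  -1.4  47.6] rot [-3.14  -0.011 -2.996] F [-23.6  -2.1  15.6] Floader [-23.6   1.8] 0.0
```

```bash
python3 -m inch '[[[-0.025,0,0],0,1],[[0,0,0],0,1],[[0,0,0],0,1],[[0,0,0],0,1],[[0,0,0],0,1],[[0,0,0],0,1],[[0,0,0],0,1],[[0,0,0],0,1],[[0,0,0],0,1],[[0,0,0],0,1]]'
python3 s.py
python3 - <<'E'
from h import *
p=eyes.read_camera("top");cv2.imwrite("pics/a3.png",cv2.resize(p["pixels"][110:275,170:320,::-1],None,fx=3.5,fy=3.5,interpolation=cv2.INTER_CUBIC))
E
```

```text
t: 15.75
eef_pos: [519.3, 306.0, 47.5]
tcp_rot: [-3.139, -0.014, -2.996]
ft_force: [-30.7, -2.1, 19.1]
opening: 0.005
grip_force: 15.4
t 15.75 loader [-52.2  -1.4  47.5] rot [-3.139 -0.014 -2.996] F [-30.7  -2.1  19.1] Floader [-30.6   2.9] 0.0
```

View pics/a3.png

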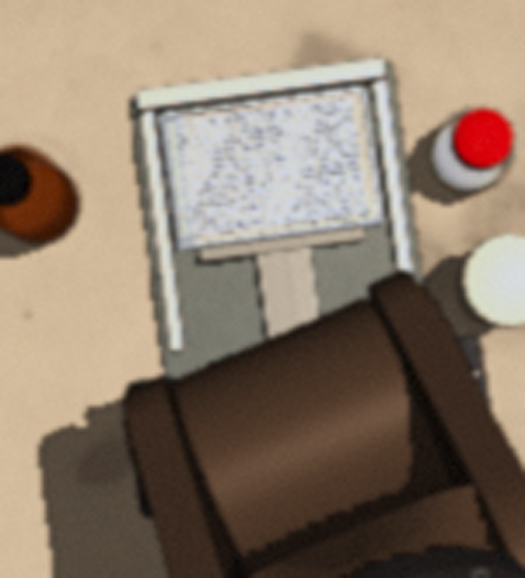

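The plate sits against the fence with the pusher head on it, and the slide is at its hard end stop. I'll let go straight back.

```bash
python3 -m inch '[[[0.15,0,0],0,1],[[0.4,0,0],0,1],[[0.5,0,0],0,1],[[0.5,0,0],0,1],[[0.4,0,0],0,1],[[0.3,0,0],0,1],[[0.3,0,-0.5],0,1],[[0,0,-0.8],0,1],[[0,0,-0.8],0,1],[[0,0,0],0,1]]'
python3 -m inch '[[[0,0,0],0,1],[[0,0,0],0,1],[[0,0,0],0,1],[[0,0,0],0,1],[[0,0,0],0,1],[[0,0,0],0,1],[[0,0,0],0,1],[[0,0,0],0,1],[[0,0,0],0,1],[[0,0,0],0,1]]'
python3 s.py
python3 - <<'E'
from h import *
p=eyes.read_camera("top");cv2.imwrite("pics/a4.png",cv2.resize(p["pixels"][110:275,170:320,::-1],None,fx=3.5,fy=3.5,interpolation=cv2.INTER_CUBIC))
E
```

```text
t: 17.05
eef_pos: [375.5, 285.6, 176.8]
tcp_rot: [3.139, 0.006, -2.996]
ft_force: [0.0, 0.9, -0.1]
opening: -0.001
grip_force: 0.0
t: 18.3
eef_pos: [374.6, 284.8, 173.9]
tcp_rot: [3.141, 0.0, -2.997]
ft_force: [-0.5, 0.2, 0.2]
opening: 0.007
grip_force: 0.0
t 18.3 loader [-198.4    1.3  173.9] rot [ 3.141  0.    -2.997] F [-0.5  0.2  0.2] Floader [-0.4  0.3] 0.01
```

View pics/a4.png

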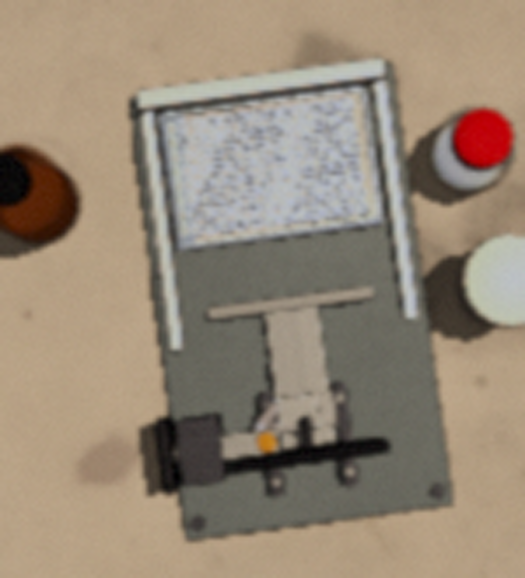

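The slide has latched at mid position with the pin in, the plate is home, and the bystanders haven't moved.

```bash
python3 -c "
from cell import env
print(env.job_done())"
```

```text
the job is handed in; nothing more can be done
None
```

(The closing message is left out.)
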